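# Draw out the telescopic work rest by one hole

### The arm

A 6-joint arm with a two-finger parallel gripper is mounted at the origin on the work surface. World frame = base frame: x ahead of the robot, y to its left, z up, the work surface at z = 0. Lengths are in mm, angles in rad, forces in N, time in s.
With the tool pointing down it reaches from about 350 to 775 mm from the base axis. Payload 7.3 kg.
Tool frame: the origin (TCP) lies at the very end of the fingers, on their centre line; the grasp point (between the pads) lies 19 mm behind it; z points along the fingers, y is the line along which they close (so a half turn about z gives the same grasp; the last joint's range is limited). The gripper opens to 92 mm and grips with 3 to 60 N. Pads are 19 mm wide; open, the fingers measure 130 mm over their backs; the gripper's body (75 mm by 190 mm) begins 47 mm behind the grasp point.
Start: joints at [-1.303, 0.342, 1.524, -0, 1.275, -0.146], TCP at [211.122, -480.7, 226.741] pointing down, gripper open.
Joint ranges: [-2.53, 2.53], [-0.77, 2.02], [0.04, 2.7], [-1, 4.14], [0.28, 2.66], [-3.11, 3.11]. Speed limits (rad/s): [2.57, 2.57, 3.14, 3.14, 3.14, 3.14].

### API

Orientations are given as [roll, pitch, yaw] about the fixed x, y, z axes, in that order (R = Rz(yaw) Ry(pitch) Rx(roll)).
In Python, from plant import bot gives the robot as it stands.
- The arm moves only by the tool apply_moves, never from a script. Its argument "motion" is text: rows parted by semicolons, each of 4 numbers parted by spaces: the shift along the tool's x, y, z in m, then the turn about the tool's z in degrees. A call has 1 to 8 rows; each row shifts and turns the commanded pose from where the row before left it, along the tool's axes as they then stand; what a row does not reach is not made up. A row lasts 1/8 s, in which the tool goes at most 62.5 mm and 10.7 degrees, less where a joint would pass 70% of its speed; a pose out of reach is approached as far as the arm can. A call with a gripper value outside its range is refused whole. "fingers" is the opening, from -1 (shut) to 1 (fully open), set as the call begins (left out, the last holds). The fingers move at their own pace and stop on an object; the grip force is fixed at half the most. Time passes only in rows, so rows that do not move let the fingers close. It gives the time, the measured TCP pose, the force, the opening and the grip force at its end, in the units of the state.
- bot.get_obs(): the state, without advancing time (a new reading comes with each control period).
- bot.capture(name): name is "scene" or "top" or "wrist"; returns a dict with "img" (480x640x3 uint8, blue, green, red), "range_z" (480x640 float32, mm along the optical axis (not along the pixel's ray), 0 where there is no reading), "fx", "fy", "cx", "cy" (pixels), "D" ([k1, k2, p1, p2, k3] as OpenCV has them; the pictures are not rectified), "world_from_camera" (4x4, takes a point from camera to world coordinates); the wrist camera has in their place "mount" (4x4, takes a point from camera to tool coordinates, whose origin is the TCP and whose axes are the flange's). Camera axes: x right, y down, z forward; pixel columns grow to the right and rows downward; lengths in mm; the calibration is good to about 2 mm. A picture is of the moment at which its call begins: read the wrist's pose just before it.
- bot.close_job(): hands the job in; it is judged then, once.
Trained networks look in a picture, given as the dict that the camera call returned (one of the last four; its "shot" number tells which), for a name from the list of things; names that differ only in an ending like _2 or _b are one class to them, and where a whole thing is asked for, a point or a joint stands for the part that bears it (a point fixed in the world has none). Each returns a list of dicts, best first, with "p" (0 to 1); they miss things now and then, are a little off and sometimes report something else, mostly with a low value. They report only what shows in the picture. A call takes as long as a camera call.
- bot.cut_out(picture, thing): "pixels" (480x640 bool, what is visible of it) and "point" ([column, row] in pixels, amid what is visible of it).
The state is a dict: "time": time; "joint_positions": joint angles; "dq": joint speeds; "tau": joint torques, N m; "tool_pos": TCP position; "tcp_rot": TCP orientation; "contact_force": force on the tool from outside, world axes, zero at the start; "moment": the same for the moment, N m; "grip_width": finger opening in mm; "finger_force": force on a finger pad.
Only numpy, scipy, OpenCV 4.12 (cv2) and the standard library are available. Lean on these libraries where they do the work, as an engineer would, in place of code of your own. Each camera call takes 0.05 s, during which the arm holds its last target. There are 200 camera calls.

### The job

The sliding tube of the bench work rest must be drawn out by one notch so that its V rest can carry a longer damper: press in the sprung lock button, slide the tube out, and let the button pop all the way up in the next window so that the tube is locked there. Slide gently: never push or pull the tube hard against the lock button when it is caught in a window. Leave the other things on the bench as they are and let go of the work rest at the end.

Things in the scene. Friction and masses are not known exactly. Their poses are not given: they have to be found in the camera images.
- stand: The work rest, fixed to the bench: a level grey square outer tube 210 mm long, 46 mm wide, top 86 mm above the bench, on two feet. Origin on the bench straight under the middle of the first window, where the lock button starts. x: along the tube, the way the inner tube is drawn OUT; y across; z up. The outer tube spans x = -100 to +110 mm (its mouth).
- window1 (a point): Middle of the first window, at the tube's top (z 86 mm). A 12 mm wide slot along the top widens to windows 20 mm long, 22 wide. The second, in a steel plate screwed on by hand (2 mm proud), is centred 45 to 69 mm further out: unmeasured, it differs each time, find it by feel or sight. The button's square collar (17 mm long) catches in windows and slides under the 5 mm lips between.
- tube (a joint): How far the inner steel tube is drawn out, m: 0 = button centred in the first window, grows outwards along the stand's +x, range -0.004 to 0.080 (end stop). Sliding takes 2.5 to 5 N; it stays where it is left. A button that is up in a window stops it, with 1.5 mm play either way. There are two windows only.
- lock (a joint): How far the lock button is pressed down, m: 0 fully up (locked in a window), 0.008 fully down. Sprung up: 3.5 N to start, 6.5 N fully down. Over 0.004 frees the tube. Let go between windows it stays down at about 0.004 under the lips, and springs up to 0 on reaching the second window; held down, it passes by it.
- button_top (a point): Centre of the top of the lock button: a round black cap, 24 mm across, 18 mm tall, on a thin stem, riding along the slot with the inner tube. Fully up its top is 116 mm and its underside 98 mm above the bench; 8 mm lower when fully pressed. It can be pressed from above or pinched by its sides.
- rest_face (a point): Point on the stand-side face of the V rest: an upright plate (10 mm thick, 70 wide, solid from 44 to 109 mm above the bench, prongs to 150) on the inner tube's outer end. On the centre line, 95 mm above the bench, always 185 mm out from the button. Between mouth and plate 75 mm or more of bare inner tube (32 mm square, top 76 mm up). Push the plate outwards here, or pinch it.
- damper: An orange damper lying on the bench, about 340 mm long, 44 mm thick; origin under its middle. Bystander.
- spray: A standing spray can, 66 mm across, 190 mm tall; origin at its foot. Bystander.
- wrench: A steel wrench lying on the bench; origin under it. Bystander.
- bush: A dark steel bush (ring), 52 mm across, 34 mm tall; origin at its foot. Bystander.

How it is judged:
By the outcome, as a careful person would: the job done as asked, in the order asked, and still so for the second after the job is handed in, with the robot touching nothing.
It also fails if it takes over 43 s, if anything falls off the work surface, if the arm or the gripper's body presses on something with over 40 N, if the wrist force passes 120 N, or if a joint passes its speed limit or range.

## Working session

There is one attempt and no reset: what is moved stays moved. The work goes in short steps, Python scripts to look and compute and a tool call to move; the robot and the scene stay as the last step left them, time stands still between calls to the robot, and variables do not carry over. Pictures are saved under pics/ and viewed, at most 10 in all, crops included, and the job is handed in when it is done.

Besides the shell and the picture viewer there is one more tool, called after ">>>" by a JSON object that holds its "op" and its "data". apply_moves: Moves the arm, as the interface text tells. Its arguments: {"type":"object","properties":{"motion":{"type":"string"},"fingers":{"type":"number"}},"required":["motion"]}

```bash
mkdir -p pics; cat > h.py <<'E'
import numpy as np, cv2
from plant import bot
def pts(c,mask,T=None):
    v,u=np.nonzero(mask&(c["range_z"]>0)); z=c["range_z"][v,u]
    K=np.array([[c["fx"],0,c["cx"]],[0,c["fy"],c["cy"]],[0,0,1]])
    n=cv2.undistortPoints(np.stack([u,v],1).astype(np.float64)[:,None],K,np.array(c["D"],float))[:,0]
    P=np.c_[n*z[:,None],z,np.ones(len(z))]
    T=c["world_from_camera"] if T is None else T
    return (P@np.array(T).T)[:,:3]
E
python3 - <<'E'
from h import *
o=bot.get_obs(); print({k:np.round(v,3) for k,v in o.items()})
for n in ["scene","top"]:
    c=bot.capture(n); cv2.imwrite(f"pics/{n}.png",c["img"])
    for t in ["stand","button_top","rest_face","tube","lock","damper","spray","wrench","bush"]:
        try:
            for r in bot.cut_out(c,t)[:1]:
                p=pts(c,r["pixels"]); print(n,t,round(r["p"],2),np.round(r["point"]),len(p),np.round(np.median(p,0)),np.round(np.percentile(p,2,0)),np.round(np.percentile(p,98,0)))
        except Exception as e: print(n,t,e)
E
```

```text
{'time': np.float64(0.0), 'joint_positions': array([-1.303,  0.343,  1.525, -0.   ,  1.275, -0.146]), 'dq': array([-0.   , -0.001,  0.001, -0.002,  0.001,  0.001]), 'tau': array([ -0.   , -43.124, -24.422,   0.072,   0.056,  -0.   ]), 'tool_pos': array([ 211.001, -480.284,  226.043]), 'tcp_rot': array([-3.14 , -0.   ,  0.414]), 'contact_force': array([-0.239, -0.474,  0.357]), 'moment': array([ 0.028, -0.015, -0.002]), 'finger_force': np.float64(0.0), 'grip_width': np.float64(91.579)}
scene stand 0.71 [314. 216.] 3831 [532.  -0.  73.] [ 477. -131.   -1.] [569. 162. 137.]
scene button_top 0.49 [300. 211.] 107 [520. -34. 111.] [507. -43.  81.] [528. -22. 120.]
scene rest_face 0.91 [352. 185.] 1178 [516. 130.  77.] [484. -91.  49.] [551. 163. 144.]
scene tube 0.85 [348. 186.] 1367 [515. 122.  78.] [463. -98.   1.] [551. 166. 145.]
scene lock 0.45 [300. 206.] 125 [519. -35. 111.] [506. -44.  79.] [528. -23. 120.]
scene damper 0.7 [166. 311.] 2277 [ 522. -423.   39.] [ 371. -446.    1.] [ 712. -401.   48.]
scene spray 0.86 [431. 131.] 1559 [556. 365. 129.] [518. 351.   6.] [575. 408. 192.
[... 176 characters left out ...]
 40.]
top stand 0.33 [451. 281.] 1426 [ 494. -419.   38.] [ 364. -447.    3.] [ 704. -397.   49.]
top button_top 0.49 [318. 272.] 44 [513. -32. 115.] [504. -41. 107.] [522. -24. 121.]
top rest_face 0.96 [276. 276.] 909 [513.  94.  77.] [481. -95.   5.] [544. 164. 146.]
top tube 0.58 [276. 276.] 805 [513.  99.  77.] [482. -95.  53.] [542. 163. 146.]
top damper 0.7 [453. 279.] 1332 [ 504. -418.   38.] [ 368. -442.    4.] [ 704. -395.   49.]
top spray 0.74 [169. 268.] 723 [532. 371. 184.] [506. 353.  31.] [565. 410. 195.]
top wrench 0.89 [332. 200.] 415 [741. -78.   6.] [ 712. -167.   -5.] [766.  -2.  16.]
top bush 0.82 [427. 213.] 255 [ 697. -354.   32.] [ 673. -377.   -2.] [ 723. -329.   42.]
```

```bash
python3 -c "
import cv2,numpy as np
a=cv2.imread('pics/scene.png');b=cv2.imread('pics/top.png')
cv2.imwrite('pics/both.png',cv2.resize(np.vstack([a,b]),(400,600)))"
```

```text
(no output)
```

View pics/top.png

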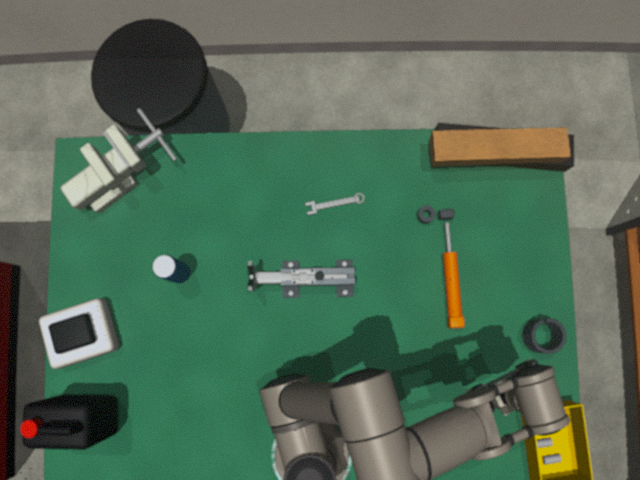

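View pics/scene.png

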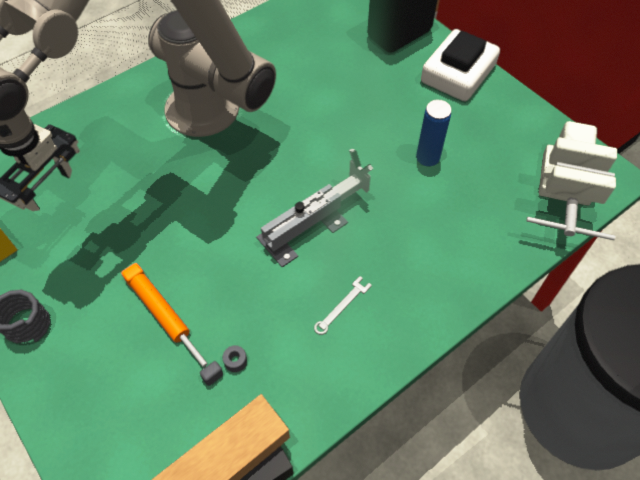

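The top view shows the stand at about (248–355, 262–298), with the button at (319,275) and the V rest at (251,275), so stand +x points roughly along world +y. The scene view agrees: button at (300,207), V rest at (360,170). The spray can, wrench and damper are clear of it.

```bash
python3 - <<'E'
from h import *
c=bot.capture("wrist"); print(np.round(c["mount"],2),c["fx"])
c=bot.capture("top"); 
H,W=c["img"].shape[:2]; m=np.zeros((H,W),bool); m[255:305,235:365]=True
p=pts(c,m); q=p[(p[:,2]>66)&(p[:,2]<100)&(abs(p[:,0]-513)<40)&(p[:,1]<140)]
v=np.linalg.svd(q-q.mean(0))[2][0]; print(len(q),q.mean(0),v,np.degrees(np.arctan2(v[0],v[1])))
# moves
yaw=.414;d=np.array([513-211,-33+480]);R=lambda a:np.array([[np.cos(a),np.sin(a)],[np.sin(a),-np.cos(a)]])
y=yaw
for i in range(9):
    print(np.round(R(y).T@d/9/1000,4)); y+=np.radians(66.3/9)
E
```

```text
[[   0.     -0.96   -0.28   75.85]
 [   1.      0.     -0.      0.38]
 [   0.     -0.28    0.96 -159.16]
 [   0.      0.      0.      1.  ]] 345.5772413635209
1365 [513.29913982  -1.82891224  81.51909759] [ 2.58368767e-04 -9.99430725e-01  3.37366097e-02] 179.985188128417
[ 0.0507 -0.032 ]
[ 0.0544 -0.0252]
[ 0.0572 -0.018 ]
[ 0.059  -0.0105]
[ 0.0599 -0.0029]
[0.0597 0.0048]
[0.0586 0.0124]
[0.0566 0.0198]
[0.0535 0.0269]
```

>>> {"op": "apply_moves", "data": {"motion": "0.0507 -0.032 0 -7.4;0.0544 -0.0252 0 -7.4;0.0572 -0.018 0 -7.4;0.059 -0.0105 0 -7.4;0.06 -0.003 0 -7.4;0.06 0.005 0 -7.3;0.0586 0.0124 0 -7.3;0.0566 0.02 0 -7.3", "fingers": 1}}

```text
time: 2.1
tool_pos: [480.6, -81.0, 227.0]
tcp_rot: [3.141, 0.0, 1.446]
contact_force: [1.0, 0.0, 0.5]
grip_width: 91.9
finger_force: 0.0
```

>>> {"op": "apply_moves", "data": {"motion": "0.045 0.02 0.03 -7.3;0 0 0.03 0;0 0 0 0;0 0 0 0"}}

```text
time: 2.6
tool_pos: [505.7, -41.3, 167.8]
tcp_rot: [3.14, 0.0, 1.568]
contact_force: [0.4, -0.5, 0.1]
grip_width: 91.9
finger_force: 0.0
```

```bash
cat >> h.py <<'E'
from scipy.spatial.transform import Rotation
def tcp(o):
    T=np.eye(4); T[:3,:3]=Rotation.from_euler('xyz',o["tcp_rot"]).as_matrix(); T[:3,3]=o["tool_pos"]; return T
def ortho(c,T,z,x0,x1,y0,y1,s):
    # ortho image of plane z: columns = world y, rows = world x, s px/mm
    X,Y=np.meshgrid(np.arange(x0,x1,1/s),np.arange(y0,y1,1/s),indexing='ij')
    P=np.stack([X,Y,np.full_like(X,z)],-1).reshape(-1,3)
    iT=np.linalg.inv(T); K=np.array([[c["fx"],0,c["cx"]],[0,c["fy"],c["cy"]],[0,0,1]])
    u,_=cv2.projectPoints(P,cv2.Rodrigues(iT[:3,:3])[0],iT[:3,3],K,np.array(c["D"],float))
    u=u.reshape(*X.shape,2).astype(np.float32)
    return cv2.remap(c["img"],u[...,0],u[...,1],cv2.INTER_LINEAR)
E
python3 - <<'E'
from h import *
o=bot.get_obs(); print(np.round(o["tool_pos"],1),np.round(o["tcp_rot"],3),o["time"],np.round(o["contact_force"],1))
c=bot.capture("wrist"); T=tcp(o)@np.array(c["mount"])
for t in ["button_top","stand","rest_face"]:
    for r in bot.cut_out(c,t)[:1]:
        p=pts(c,r["pixels"],T); print(t,round(r["p"],2),np.round(r["point"]),len(p),np.round(np.median(p,0),1),np.round(np.percentile(p,2,0)),np.round(np.percentile(p,98,0)))
        if t=="button_top":
            q=p[p[:,2]>110]; print("top",len(q),np.round((q.min(0)+q.max(0))/2,1),np.round(q.mean(0),1))
im=ortho(c,T,87,473,553,-143,117,3)
cv2.imwrite("pics/w1.png",np.vstack([cv2.resize(c["img"],(480,360)),np.zeros((1,480,3),np.uint8)])[:360,:480]); cv2.imwrite("pics/w1o.png",im)
a=np.zeros((600,780,3),np.uint8); a[:240]=im[:240,:780]; a[240:600,:480]=cv2.resize(c["img"],(480,360)); cv2.imwrite("pics/w1c.png",a)
np.save("w1.npy",c["img"])
E
```

```text
[505.7 -41.3 167.8] [3.14  0.    1.568] 2.6 [ 0.4 -0.5  0.1]
button_top 0.61 [335. 243.] 1309 [514.1 -28.1 116.8] [504. -41.  83.] [525. -20. 118.]
top 1071 [514.1 -30.7 114.4] [514.2 -30.1 116.7]
rest_face 0.75 [333. 107.] 9384 [514.3  55.   77.3] [500. -94.  76.] [528. 119. 118.]
```

View pics/w1c.png

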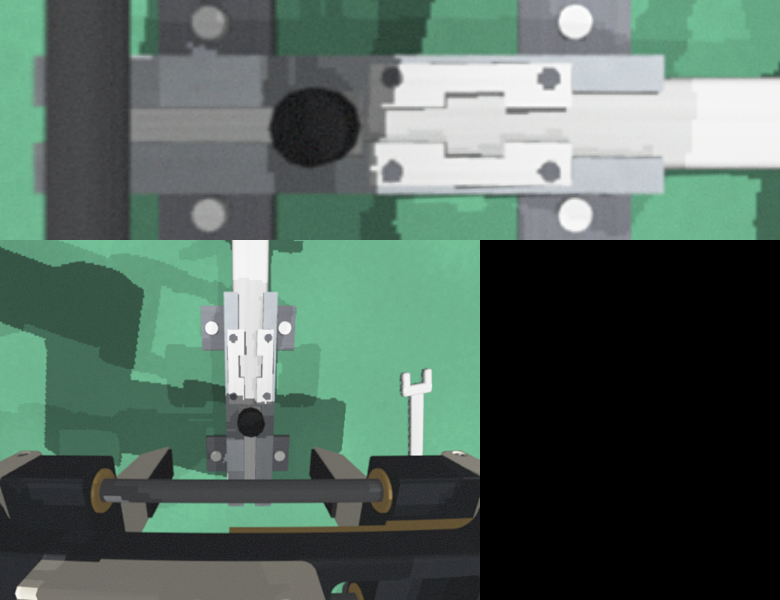

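The ortho view (3 px/mm) has the button at col 315 and row 126. Window 2 is at cols 445–505 (centre y≈15.5) and the mouth at col 664 (y≈78.3). The button is at about (514.2, −30.5) and window 2 is about 46–47 mm out. I'll pinch across the tube, with the tips at z 103.

>>> {"op": "apply_moves", "data": {"motion": "0.0108 0.0085 0 0.1;0 0 0.04 0;0 0 0.025 0;0 0 0 0;0 0 0 0"}}

```text
time: 3.42
tool_pos: [514.7, -29.9, 102.7]
tcp_rot: [3.14, 0.0, 1.567]
contact_force: [0.6, -0.6, -0.1]
grip_width: 91.7
finger_force: 0.0
```

>>> {"op": "apply_moves", "data": {"motion": "0 0 0 0;0 0 0 0;0 0 0 0;0 0 0 0;0 0 0 0;0 0 0 0", "fingers": -1}}

```text
time: 4.18
tool_pos: [513.7, -30.0, 101.7]
tcp_rot: [-3.141, 0.0, 1.567]
contact_force: [-0.1, -0.2, -0.2]
grip_width: 36.8
finger_force: 0.0
```

>>> {"op": "apply_moves", "data": {"motion": "0 0 0 0;0 0 0 0;0 0 0 0;0 0 0 0", "fingers": -1}}

```text
time: 4.68
tool_pos: [514.0, -30.0, 101.7]
tcp_rot: [3.141, 0.0, 1.567]
contact_force: [1.6, -0.3, -1.6]
grip_width: 23.3
finger_force: 30.0
```

>>> {"op": "apply_moves", "data": {"motion": "0 0 0.0035 0;0 0 0.0035 0;0 0 0 0;0 0 0 0"}}

```text
time: 5.18
tool_pos: [514.0, -30.0, 95.0]
tcp_rot: [3.141, 0.0, 1.567]
contact_force: [0.3, 0.4, 6.5]
grip_width: 22.8
finger_force: 30.0
```

>>> {"op": "apply_moves", "data": {"motion": "0.003 0 0 0;0.005 0 0 0;0.006 0 0 0;0.006 0 0 0"}}

```text
time: 5.68
tool_pos: [514.0, -10.6, 95.1]
tcp_rot: [3.141, 0.001, 1.567]
contact_force: [-0.4, -3.5, 6.0]
grip_width: 23.2
finger_force: 30.0
```

>>> {"op": "apply_moves", "data": {"motion": "0.006 0 0 0;0.006 0 0 0;0.005 0 0 0;0 0 0 0;0 0 0 0"}}

```text
time: 6.3
tool_pos: [514.0, 7.0, 95.0]
tcp_rot: [3.141, 0.0, 1.568]
contact_force: [0.3, 0.7, 5.3]
grip_width: 22.8
finger_force: 30.0
```

>>> {"op": "apply_moves", "data": {"motion": "0 0 0 0;0 0 0 0;0 0 0 0;0 0 0 0;0 0 0 0;0 0 0 0", "fingers": 1}}

```text
time: 7.05
tool_pos: [513.8, 7.0, 94.7]
tcp_rot: [-3.142, 0.0, 1.567]
contact_force: [0.5, 0.2, 0.6]
grip_width: 78.5
finger_force: 0.0
```

>>> {"op": "apply_moves", "data": {"motion": "0 0 -0.03 0;0 0 -0.04 0;0 0 0 0;0 0 0 0"}}

```text
time: 7.55
tool_pos: [513.4, 7.1, 164.2]
tcp_rot: [-3.141, 0.0, 1.567]
contact_force: [-0.4, -0.0, -0.0]
grip_width: 91.5
finger_force: 0.0
```

```bash
python3 - <<'E'
from h import *
o=bot.get_obs(); print(np.round(o["tool_pos"],1),o["time"])
c=bot.capture("wrist"); T=tcp(o)@np.array(c["mount"])
for t in ["button_top","rest_face"]:
    for r in bot.cut_out(c,t)[:1]:
        p=pts(c,r["pixels"],T); print(t,round(r["p"],2),np.round(r["point"]),np.round(np.median(p,0),1))
        if t=="button_top":
            q=p[p[:,2]>104]; print("top",len(q),np.round((q.min(0)+q.max(0))/2,1),np.round(q.mean(0),1))
        q=p[(p[:,2]>85)&(p[:,1]>100)]
        if len(q): print("plate",len(q),np.round(np.percentile(q,[1,50,99],0),1))
m=c["range_z"]>0; p=pts(c,m,T); q=p[(abs(p[:,0]-514)<45)&(p[:,1]>110)&(p[:,1]<260)&(p[:,2]>90)&(p[:,2]<155)]
print(len(q),np.round(np.percentile(q,[1,10,50,99],0),1) if len(q) else "")
a=np.zeros((600,780,3),np.uint8); a[:240]=ortho(c,T,87,473,553,-143,117,3)[:240,:780]; a[240:600,:480]=cv2.resize(c["img"],(480,360)); cv2.imwrite("pics/w2.png",a)
E
```

```text
[513.4   7.1 164.2] 7.55
button_top 0.92 [322. 256.] [514.1   9.6 112.8]
top 1065 [514.4   5.9 109.6] [514.4   7.3 112.5]
rest_face 0.85 [324. 120.] [514.3  95.5  77.2]
0
```

View pics/w2.png

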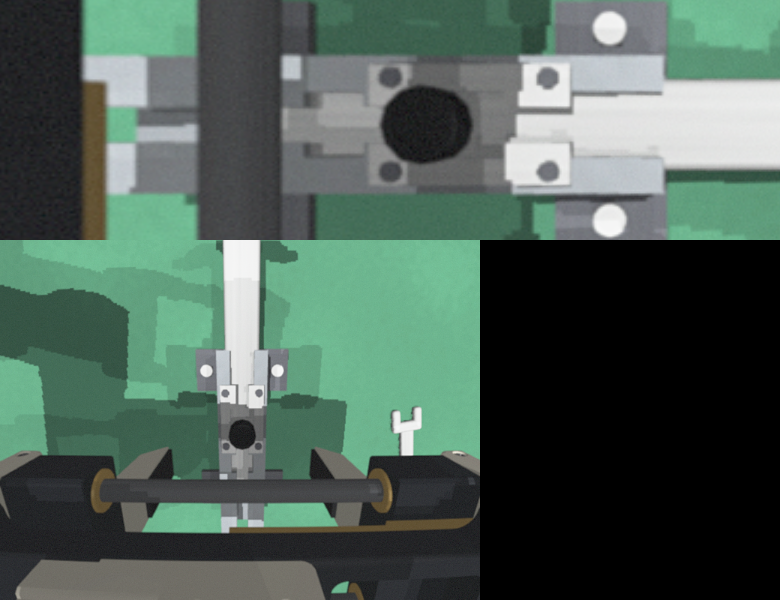

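Button is down 4 mm at y≈7.1 (col 426), under the lips between the windows, with about 8.4 mm to go. Next I push the plate with closed fingers.

>>> {"op": "apply_moves", "data": {"motion": "0.055 0 0 0;0.055 0 0 0;0.053 0 0 0;0 0 0.035 0;0 0 0.037 0;0 0 0 0;0 0 0 0", "fingers": -1}}

```text
time: 8.57
tool_pos: [515.0, 170.0, 93.4]
tcp_rot: [3.141, -0.0, 1.567]
contact_force: [0.4, 0.6, 0.3]
grip_width: 26.7
finger_force: 0.0
```

>>> {"op": "apply_moves", "data": {"motion": "0.004 0 0 0;0.004 0 0 0;0.002 0 0 0;0 0 0 0"}}

```text
time: 9.07
tool_pos: [514.4, 179.9, 93.0]
tcp_rot: [3.141, 0.0, 1.568]
contact_force: [-0.5, -2.4, 2.1]
grip_width: 0.5
finger_force: 1.1
```

>>> {"op": "apply_moves", "data": {"motion": "0.0015 0 0 0;0.0015 0 0 0;0.001 0 0 0"}}

```text
time: 9.45
tool_pos: [514.4, 183.5, 92.9]
tcp_rot: [-3.141, 0.001, 1.568]
contact_force: [-1.9, -4.3, 4.6]
grip_width: 0.5
finger_force: 2.6
```

```bash
cat > b.py <<'E'
from h import *
c=bot.capture("scene"); o=bot.get_obs(); print(np.round(o["tool_pos"],1),np.round(o["contact_force"],1),np.round(o["time"],2))
for n,c in [("scene",c),("top",bot.capture("top"))]:
    for r in bot.cut_out(c,"button_top")[:1]:
        p=pts(c,r["pixels"]); q=p[p[:,2]>100]; print(n,round(r["p"],2),len(q),np.round(np.median(q,0),1),np.round(np.percentile(q,90,0),1),np.round(r["point"],1))
E
python3 b.py
```

```text
[514.5 183.6  92.9] [-1.1 -4.7  3.2] 9.5
scene 0.54 74 [519.8   7.1 111.7] [526.7  16.1 115.3] [312.6 199.5]
```

>>> {"op": "apply_moves", "data": {"motion": "0.001 0 0 0;0.001 0 0 0;0.001 0 0 0;0 0 0 0"}}

```text
time: 10.15
tool_pos: [514.5, 186.8, 92.7]
tcp_rot: [3.141, 0.0, 1.567]
contact_force: [-1.1, -4.3, 3.0]
grip_width: 0.7
finger_force: 2.1
```

```bash
python3 b.py
```

```text
[514.5 186.9  92.7] [-1.  -4.   3.2] 10.2
top 0.51 53 [512.   12.5 111.8] [519.8  20.2 117.1] [304.  275.4]
```

>>> {"op": "apply_moves", "data": {"motion": "0.0005 0 0 0;0.0005 0 0 0;0 0 0 0"}}

```text
time: 10.72
tool_pos: [514.6, 188.4, 92.6]
tcp_rot: [3.141, -0.0, 1.567]
contact_force: [0.7, -1.7, 1.5]
grip_width: 0.8
finger_force: 0.8
```

```bash
python3 b.py
```

```text
[514.6 188.4  92.6] [-0.7  0.3  1.1] 10.78
```

The force dropped, so the button may have popped up. I'll back off and check.

>>> {"op": "apply_moves", "data": {"motion": "-0.008 0 0 0;-0.008 0 0 0;0 0 -0.035 0;0 0 -0.04 0;-0.055 0 0 0;-0.055 0 0 0;-0.05 0 0 0;0 0 0 0"}}

```text
time: 11.92
tool_pos: [513.8, 8.7, 167.7]
tcp_rot: [3.141, 0.001, 1.562]
contact_force: [-0.5, 0.7, 1.2]
grip_width: 0.6
finger_force: 0.0
```

```bash
python3 - <<'E'
from h import *
o=bot.get_obs(); print(np.round(o["tool_pos"],1),o["time"])
c=bot.capture("wrist"); T=tcp(o)@np.array(c["mount"])
for r in bot.cut_out(c,"button_top")[:1]:
    p=pts(c,r["pixels"],T); q=p[p[:,2]>104]; print(round(r["p"],2),np.round(np.median(p,0),1),"top",len(q),np.round(q.mean(0),1))
a=np.zeros((600,780,3),np.uint8); a[:240]=ortho(c,T,87,473,553,-143,117,3)[:240,:780]; a[240:600,:480]=cv2.resize(c["img"],(480,360)); cv2.imwrite("pics/w3.png",a)
E
```

```text
[513.8   8.7 167.7] 11.925
0.6 [514.6  17.7 116.7] top 1123 [514.4  16.4 116.1]
```

View pics/w3.png

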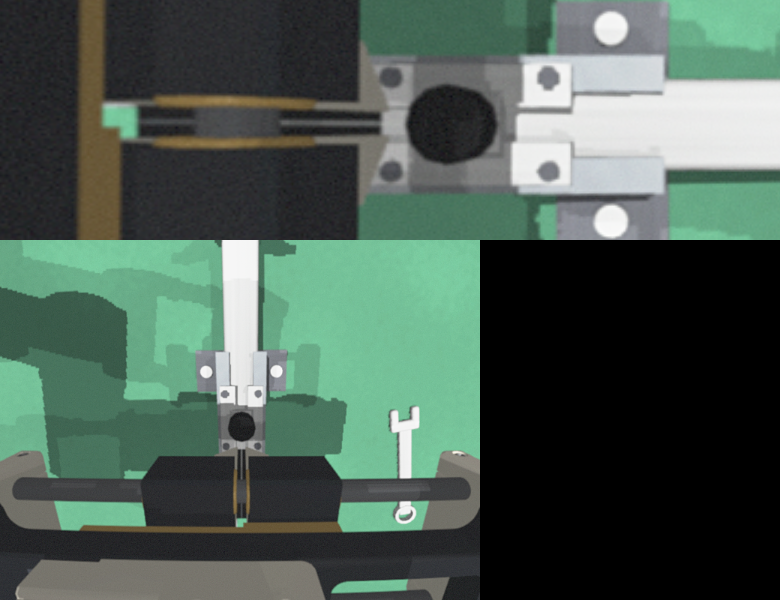

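The button top reads 116.7 mm, the same as fully up at the start. It sits at y≈16 (col 452), at window 2, and the gripper is clear.

```bash
python3 -c "
from plant import bot
print(bot.close_job())"
```

```text
the job is handed in; nothing more can be done
None
```

I drew the tube out one notch, about 46 mm. The lock button is fully up in the second window, the arm is clear of the work rest, and the job was handed in at about 12 s of robot time.

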